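Put the bench things back on their own stations

ROBOT

A 6-joint arm with a two-finger parallel gripper is mounted at the origin on the work surface. World frame = base frame: x ahead of the robot, y to its left, z up, the work surface at z = 0. Lengths are in m, angles in degrees, forces in N, time in s.
With the tool pointing down it reaches from about 0.375 to 0.9 m from the base axis. Payload 3.1 kg.
Tool frame: the origin (TCP) lies at the very end of the fingers, on their centre line; the grasp point (between the pads) lies 19 mm behind it (bot.hold_point_z is the z of the grasp point in the tool frame, in m); z points along the fingers, y is the line along which they close (so a half turn about z gives the same grasp; the last joint's range is limited). The gripper opens to 87 mm and grips with 3 to 60 N. Pads are 19 mm wide; open, the fingers measure 117 mm over their backs; the gripper's body (75 mm by 190 mm) begins 51 mm behind the grasp point.
Start: joints at [64.143, 30.224, 82.088, -0, 67.689, -10.227], TCP at [0.168, 0.602, 0.223] pointing down, gripper open.
Joint ranges: [-176.69, 176.69], [-43.24, 126.21], [12.49, 139.97], [-82, 262], [0, 151.66], [-163.58, 163.58]. Speed limits (degrees/s): [159.86, 159.86, 180, 180, 180, 180].

INTERFACE

Orientations are given as a 3x3 rotation matrix whose columns are the frame's x, y, z axes.
In Python, from rig import bot, capture, camera_model gives the robot as it stands.
- The arm moves only by the tool apply_moves, never from a script. Its argument "plan" is text: rows parted by semicolons, each of 6 numbers parted by spaces: the shift along the tool's x, y, z in units of 0.05 m (1.0 is 0.05 m), then the turn, a rotation vector about the tool's x, y, z in units of 360 degrees (1.0 is 360 degrees). In form: dx dy dz ax ay az; .... A call has 1 to 10 rows; each row shifts and turns the commanded pose from where the row before left it, along the tool's axes as they then stand; what a row does not reach is not made up. A row lasts 1/12 s, in which the tool goes at most 41.7 mm and 7.16 degrees, less where a joint would pass 70% of its speed; a pose out of reach is approached as far as the arm can. A call with a number of a shift or a turn outside -1 to 1 is refused whole. A call with a gripper value outside its range is refused whole. "gripper" is the gripper command: -1 is shut, 1 is fully open, values between are in proportion, set as the call begins (left out, the last holds). The fingers move at their own pace and stop on an object; the grip force is fixed at half the most. Time passes only in rows, so rows that do not move let the fingers close. It gives the time, the measured TCP pose, the force, the opening and the grip force at its end, in the units of the state.
- bot.read_state(): the state, without advancing time (a new reading comes with each control period).
- capture(name): name is "scene" or "top"; returns the picture (384x512x3 uint8, red, green, blue); there is no depth.
- camera_model(name): a dict with "vertical_fov" (degrees; the focal length in pixels is half the picture's height over the tangent of half this angle, whatever the lens; pixels are square), "cx", "cy" (the principal point, pixels), "position" and "rotation" of the camera in the world. Camera axes: x right, y down, z forward; pixel columns grow to the right and rows downward; lengths in m; the calibration is good to about 2 mm. A picture is of the moment at which its call begins. camera_model takes no time and is no camera call.
- bot.hand_in(): hands the job in; it is judged then, once.
The state is a dict: "time_s": time; "joint_positions": joint angles; "qvel": joint speeds; "tau": joint torques, N m; "position": TCP position; "tcp_rot": TCP orientation; "force": force on the tool from outside, world axes, zero at the start; "moment": the same for the moment, N m; "opening": opening from 0.0 (shut) to 1.0 (fully open); "grasp_force": force on a finger pad.
Only numpy, scipy, OpenCV 4.12 (cv2) and the standard library are available. Lean on these libraries where they do the work, as an engineer would, in place of code of your own. Each camera call takes 0.05 s, during which the arm holds its last target. There are 200 camera calls.

TASK

Someone has mixed up the four things on this laboratory bench: put the lidded specimen jar on the balance pan, the amber bottle on the stirrer's white plate, the flat wooden slide box on the black label reader, and the steel check weight on the wooden weight block, each upright on the middle of its place and let go. Each station holds only one thing at a time, so you will need a free spot while you swap them (the empty cork mat is there for that); never let any of the four tip over.

Things in the scene. Friction and masses are not known exactly. Their poses are not given: they have to be found in the camera images.
- jar_center (a point): Specimen jar: round, pale translucent body 56 mm in diameter, white lid 60 mm in diameter from 40 to 54 mm up; 54 mm tall, about 0.12 kg. The point is at its centre, 27 mm above its underside; z up. Loose, starts upright near the middle of the reader or of the weight block.
- bottle_center (a point): Small amber glass bottle: round, 46 mm in diameter up to 56 mm, then a shoulder and a black cap 32 mm in diameter; 84 mm tall, about 0.2 kg. The point is at its centre, 42 mm above its underside; z up. Loose, starts upright near the middle of the reader or of the weight block (the one without the jar).
- slidebox_center (a point): Flat closed slide box, brown wood with a paler lid and a little steel catch on one end: 84 mm (its x) by 46 mm (its y) by 36 mm tall, about 0.15 kg; grip it across the 46 mm. The point is at its centre, 18 mm above its underside. Loose, starts lying flat near the middle of the balance pan or of the stirrer plate. At the end any heading will do.
- weight_center (a point): Steel check weight: round body 38 mm in diameter and 42 mm tall with a knob (24 mm in diameter) on top, 62 mm tall in all, about 0.5 kg. The point is at its centre, 31 mm above its underside (inside the 38 mm body); z up. Loose, starts upright near the middle of the balance pan or of the stirrer plate (the one without the slide box).
- balance_top (a point): Balance: white instrument with a round steel pan 92 mm in diameter and a small green display in front. The point is the centre of the pan's top face, 45 mm above the bench. Front (its -x) towards the robot within 0.3 rad; the body reaches 88 mm to the front, 52 mm to back and sides of the point. Fixed, in any of five places.
- stirrer_top (a point): Stirrer: grey instrument with a square white ceramic plate (94 mm) and a black knob in front. The point is the centre of the plate's top face, 45 mm above the bench. Front (its -x) towards the robot within 0.3 rad; the body reaches 88 mm to the front, 52 mm to back and sides of the point. Fixed, in any of five places.
- reader_top (a point): Label reader: flat black block; a grey bar with a glass window along its front stands 9 mm higher (62 to 86 mm in front of the point). The point is the middle of the free platform, on its top face, 30 mm above the bench. Front (its -x) towards the robot within 0.3 rad; the body reaches 88 mm to the front, 52 mm to back and sides of the point. Fixed, in any of five places.
- block_top (a point): Weight block: flat wooden block; three little brass weights fixed along its front stand 14 mm higher (64 to 84 mm in front of the point). The point is the middle of the free wood, on its top face, 30 mm above the bench. Front (its -x) towards the robot within 0.3 rad; the body reaches 88 mm to the front, 52 mm to back and sides of the point. Fixed, in any of five places.
- mat_top (a point): Free spot: empty square cork mat, 110 mm wide and 4 mm thick, fixed. The point is the centre of its top face, 4 mm above the bench. It may be in any of the five places.
Not all that is in view belongs to the job. What is shaped like the part that bears slidebox_center but blue or green is not meant.

How it is judged (in metres and radians):
At the end, for the whole second after the job is handed in: The jar stands on the balance pan, the bottle on the stirrer plate, the slide box on the reader and the weight on the weight block: each within 15 mm (sideways) of the point given for its place, resting on it (height within 6 mm), upright within 0.1 rad, and at rest (slower than 20 mm/s) (horizontal distance between jar_center and balance_top below 0.015 m and z of jar_center in the frame of balance_top between 0.021 and 0.033 m and angle between each of jar_center, bottle_center, slidebox_center, weight_center's own z axis and vertical below 0.1 rad and linear speed of each of jar, bottle, slidebox, weight below 0.02 m/s and horizontal distance between bottle_center and stirrer_top below 0.015 m and z of bottle_center in the frame of stirrer_top between 0.036 and 0.048 m and horizontal distance between slidebox_center and reader_top below 0.015 m and z of slidebox_center in the frame of reader_top between 0.012 and 0.024 m and horizontal distance between weight_center and block_top below 0.015 m and z of weight_center in the frame of block_top between 0.025 and 0.037 m); the robot touches nothing.
It fails at once if one of the four things tips over (leans more than 0.7 rad) (angle between any of jar_center, bottle_center, slidebox_center, weight_center's own z axis and vertical above 0.7 rad).
It also fails if it takes over 128 s, if anything falls off the work surface, if the arm or the gripper's body presses on something with over 40 N, if the wrist force passes 120 N, or if a joint passes its speed limit or range.

## Working session

There is one attempt and no reset: what is moved stays moved. The work goes in short steps, Python scripts to look and compute and a tool call to move; the robot and the scene stay as the last step left them, time stands still between calls to the robot, and variables do not carry over. Pictures are saved under pics/ and viewed, at most 14 in all, crops included, and the job is handed in when it is done.

Besides the shell and the picture viewer there is one more tool, called after "Call:" as name(argument=value, ...), one argument or row to a line, values as JSON. apply_moves: Moves the arm, as the interface text tells. Its arguments: {"type":"object","properties":{"plan":{"type":"string"},"gripper":{"type":"number"}},"required":["plan"]}

```bash
ls; mkdir -p pics; python3 - <<'E'
from rig import bot,capture,camera_model
import cv2
for n in("scene","top"):
    cv2.imwrite(f"pics/{n}0.png",cv2.cvtColor(capture(n),cv2.COLOR_RGB2BGR)); print(camera_model(n))
s=bot.read_state();print(s["time_s"],s["position"],s["tcp_rot"],s["opening"],bot.hold_point_z)
E
```

```text
pics
{'vertical_fov': 48.461903322569405, 'cx': 250.40707041974582, 'cy': 194.66056461978343, 'position': array([1.07513267, 0.74659131, 0.92143811]), 'rotation': array([[-0.75612141,  0.44232074, -0.4823202 ],
       [ 0.65414067,  0.48885994, -0.57716197],
       [-0.01950369, -0.75190978, -0.65897745]])}
{'vertical_fov': 47.07359465086527, 'cx': 255.72044843211762, 'cy': 186.88594640939542, 'position': array([ 0.24891994, -0.00292934,  1.24959331]), 'rotation': array([[ 0.01243756, -0.98194523,  0.18875614],
       [-0.99985628, -0.01003819,  0.01366216],
       [-0.01152073, -0.18889894, -0.98192895]])}
0.1 [0.16806593 0.60129941 0.2216794 ] [[-9.63019453e-01  2.69430544e-01 -8.46186090e-04]
 [ 2.69431646e-01  9.63017963e-01 -1.72933233e-03]
 [ 3.48957455e-04 -1.89336999e-03 -9.99998147e-01]] 1.00265557171373 -0.0187
```

View pics/scene0.png

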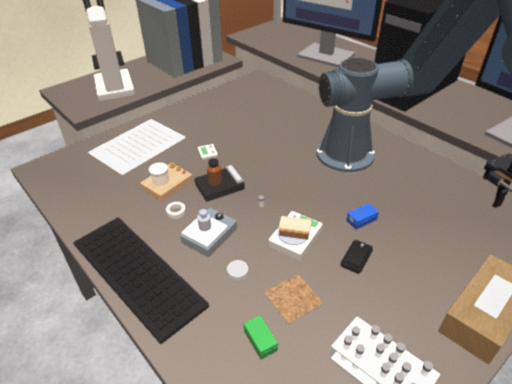

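View pics/top0.png

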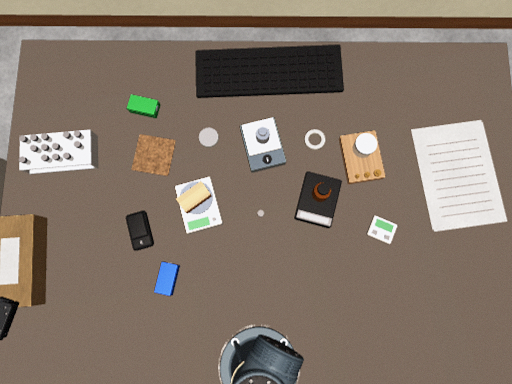

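Top view: jar (366,147) is on the wood block, bottle (322,190) on the reader, slide box (193,197) on the balance, weight (263,134) on the stirrer, and the mat is empty at (154,155). Box look-alikes: tan (193,197), which is the one meant, blue (167,278) and green (143,105), which are decoys. White round things: jar lid (366,147), a disc (208,137) and a ring (315,139). I'll check these in a close crop.

```bash
python3 - <<'E'
import cv2
a=cv2.imread("pics/top0.png")
c=cv2.resize(a[110:240,125:395],None,fx=2.96,fy=2.96,interpolation=cv2.INTER_CUBIC)
L=cv2.resize(a[170:235,170:230],None,fx=6,fy=6,interpolation=cv2.INTER_CUBIC)
cv2.imwrite("pics/c1.png",c)
E
```

```text
(no output)
```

View pics/c1.png

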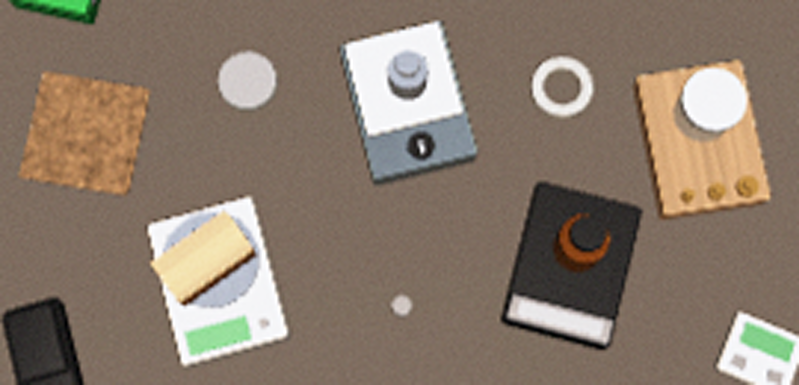

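```bash
cat > h.py <<'E'
import numpy as np
from rig import camera_model
def ray(n,uv,z):
    m=camera_model(n);f=192/np.tan(np.radians(m["vertical_fov"]/2))
    d=m["rotation"]@np.array([(uv[0]-m["cx"])/f,(uv[1]-m["cy"])/f,1])
    return m["position"]+d*(z-m["position"][2])/d[2]
def proj(n,p):
    m=camera_model(n);f=192/np.tan(np.radians(m["vertical_fov"]/2))
    c=m["rotation"].T@(np.array(p)-m["position"]);return np.array([m["cx"]+f*c[0]/c[2],m["cy"]+f*c[1]/c[2]])
def crop(u,v,z): return ray("top",(125+(u+.5)/2.96-.5,110+(v+.5)/2.96-.5),z)
E
python3 - <<'E'
from h import *
np.set_printoptions(precision=4,suppress=True)
def st(name,c,z):
    P=np.array([crop(*q,z)[:2] for q in c]) # bl,br,fr,fl
    b=(P[0]+P[1])/2;f=(P[2]+P[3])/2;d=(b-f);L=np.linalg.norm(d);d/=L
    print(name,"len",L,"wid",np.linalg.norm(P[0]-P[1]),np.linalg.norm(P[2]-P[3]),"yaw",np.degrees(np.arctan2(d[1],d[0])),"mean",P.mean(0),"pt52",P.mean(0)+d*.018)
    return P
st("mat",[(42,73),(148,88),(128,193),(20,176)],.004)
st("bal",[(148,222),(253,197),(288,336),(183,364)],.038)
print("pan",crop(210,260,.045))
st("stir plate",[(341,45),(438,22),(465,113),(368,138)],.045)
st("reader",[(540,183),(641,208),(610,347),(502,320)],.03)
st("block",[(638,75),(741,61),(770,200),(664,216)],.03)
st("box",[(152,263),(235,212),(254,243),(172,292)],.081)
for n,q,z,r in(("jar",(714,99),.084,33),("bottle",(588,235),.114,19),("weight",(408,64),.107,15)):
    p=crop(*q,z);print(n,p,"rad",np.linalg.norm(crop(q[0]+r,q[1],z)-p),"scene px",proj("scene",p))
for n,p in (("mat",crop(84,132,.004)),("boxtop",crop(203,253,.081))): print(n,proj("scene",p))
E
```

```text
mat len 0.1074149811916006 wid 0.10778111255207946 0.10847859718854531 yaw -7.937130944332927 mean [0.5824 0.3157] pt52 [0.6003 0.3132]
bal len 0.1383957039151902 wid 0.10212594329647906 0.10064768017613733 yaw 15.899081200885025 mean [0.4319 0.1732] pt52 [0.4492 0.1781]
pan [0.4488 0.1802 0.045 ]
stir plate len 0.09570352808442352 wid 0.09667838236114656 0.09582264590195166 yaw 16.32507374343134 mean [0.6269 0.0012] pt52 [0.6441 0.0062]
reader len 0.13694127638832598 wid 0.09868801176592484 0.10351575278687744 yaw -14.580260865856589 mean [ 0.4512 -0.1617] pt52 [ 0.4687 -0.1662]
block len 0.1405277330454229 wid 0.10144223368808834 0.10250988192205727 yaw 8.920327316185674 mean [ 0.5759 -0.2881] pt52 [ 0.5937 -0.2854]
box len 0.033370189828906015 wid 0.08821394988831571 0.086113288428444 yaw 34.419669995769404 mean [0.4498 0.1811] pt52 [0.4646 0.1913]
jar [ 0.5981 -0.2867  0.084 ] rad 0.030418405930216715 scene px [157.8998 167.8898]
bottle [ 0.4632 -0.1641  0.114 ] rad 0.016762990724393228 scene px [213.424  160.3755]
weight [ 0.6219 -0.0035  0.107 ] rad 0.013704165839676154 scene px [202.9963 210.895 ]
mat [292.9726 296.9666]
boxtop [293.705  223.0869]
```

```bash
python3 - <<'E'
import cv2
a=cv2.imread("pics/scene0.png")
cv2.imwrite("pics/c2.png",cv2.resize(a[145:325,135:330],None,fx=3.3,fy=3.3,interpolation=cv2.INTER_CUBIC))
E
```

```text
(no output)
```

View pics/c2.png

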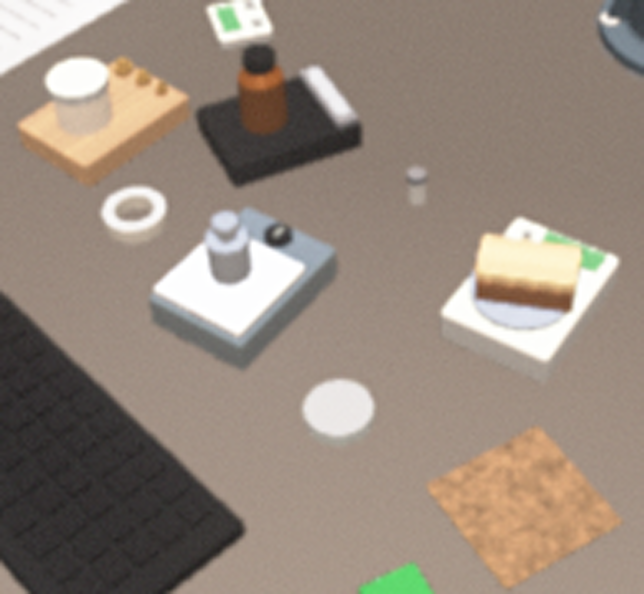

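Cross-check: the scene view's jar (158,168), bottle (213,161) and weight (203,211) match the reprojections to within about 1 px. The box's apparent width is too small, so I'll zoom once.

```bash
python3 - <<'E'
import cv2
from h import *
a=cv2.imread("pics/top0.png")
c=cv2.resize(a[172:222,168:228],None,fx=10,fy=10,interpolation=cv2.INTER_CUBIC)
# overlay: predicted box top (z .081) and bottom (.045) at centre guess
cen=np.array([.4498,.1811]);
for ang,col in((-56.5,(0,0,255)),):
  t=np.radians(ang);ex=np.array([np.cos(t),np.sin(t)]);ey=np.array([-ex[1],ex[0]])
  for z in(.081,.045):
    q=[proj("top",[*(cen+sx*.042*ex+sy*.023*ey),z]) for sx,sy in((1,1),(1,-1),(-1,-1),(-1,1))]
    cv2.polylines(c,[np.int32([((p-[168,172]+.5)*10) for p in q])],True,col,1)
cv2.imwrite("pics/c3.png",c)
E
```

```text
(no output)
```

View pics/c3.png

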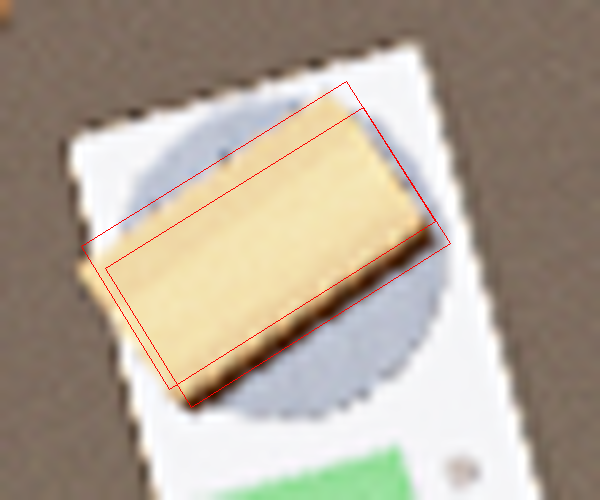

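The box's top corners in the crop are near (80,265), (328,92), (432,225) and (183,402). That puts its centre at about (.451,.181) with the long axis near -53°, so I'll set the tool y axis to 37° once and keep that yaw throughout.

```bash
cat > go.py <<'E'
import sys,numpy as np
from rig import bot
s=bot.read_state();t=np.array([float(a) for a in sys.argv[1:4]])
R=np.array(s["tcp_rot"]);p=np.array(s["position"])
d=R.T@(t-p)/.05
print("t",round(s["time_s"],2),"pos",p.round(4),"ythe",np.degrees(np.arctan2(R[1,1],R[0,1])).round(2),"units",d.round(3),"n",np.linalg.norm(d).round(2), "tilt",R[:,2].round(4), "F",np.round(s["force"],1),"open",round(s["opening"],3),"gf",s["grasp_force"])
E
```

Call:
apply_moves(
  plan="0 0 0 0 0 0.0173; 0 0 0 0 0 0.0173; 0 0 0 0 0 0.0173; 0 0 0 0 0 0.0173; 0 0 0 0 0 0.0173; 0 0 0 0 0 0.0173; 0 0 0 0 0 0",
  gripper=1,
)

```text
time_s: 0.68
position: [0.1682, 0.6016, 0.222]
tcp_rot: [[-0.6, 0.8, -0.001], [0.8, 0.6, -0.001], [-0.0, -0.001, -1.0]]
force: [0.2, 0.7, 0.1]
opening: 1.0
grasp_force: 0.0
```

```bash
python3 go.py .451 .181 .16
```

```text
t 0.68 pos [0.1682 0.6016 0.222 ] ythe 36.9 units [-10.122  -0.525   1.246] n 10.21 tilt [-5.e-04 -1.e-03 -1.e+00] F [0.2 0.7 0.1] open 1.0 gf 0.0
```

Call:
apply_moves(
  plan="-0.506 -0.026 0.062 0 0 0; -0.506 -0.026 0.062 0 0 0; -0.506 -0.026 0.062 0 0 0; -0.506 -0.026 0.062 0 0 0; -0.506 -0.026 0.062 0 0 0; -0.506 -0.026 0.062 0 0 0; -0.506 -0.026 0.062 0 0 0; -0.506 -0.026 0.062 0 0 0; -0.506 -0.026 0.062 0 0 0; -0.506 -0.026 0.062 0 0 0",
)

```text
time_s: 1.52
position: [0.3106, 0.3909, 0.1913]
tcp_rot: [[-0.605, 0.797, -0.0], [0.797, 0.605, -0.0], [-0.0, -0.0, -1.0]]
force: [-0.5, -0.4, 0.4]
opening: 0.997
grasp_force: 0.0
```

Call:
apply_moves(
  plan="-0.506 -0.026 0.062 0 0 0; -0.506 -0.026 0.062 0 0 0; -0.506 -0.026 0.062 0 0 0; -0.506 -0.026 0.062 0 0 0; -0.506 -0.026 0.062 0 0 0; -0.506 -0.026 0.062 0 0 0; -0.506 -0.026 0.062 0 0 0; -0.506 -0.026 0.062 0 0 0; -0.4 -0.026 0.062 0 0 0; 0 0 0 0 0 0",
)

```text
time_s: 2.35
position: [0.4371, 0.2049, 0.1632]
tcp_rot: [[-0.601, 0.799, 0.001], [0.799, 0.601, -0.001], [-0.001, 0.0, -1.0]]
force: [-0.5, -0.1, -0.6]
opening: 0.998
grasp_force: 0.0
```

```bash
python3 go.py .451 .181 .05
```

```text
t 2.35 pos [0.4371 0.2049 0.1632] ythe 36.96 units [-0.546 -0.065  2.265] n 2.33 tilt [ 1.2e-03 -9.0e-04 -1.0e+00] F [-0.5 -0.1 -0.6] open 0.998 gf 0.0
```

Call:
apply_moves(
  plan="-0.3 -0.065 0 0 0 0; -0.246 0 0.2 0 0 0; 0 0 0.4 0 0 0; 0 0 0.4 0 0 0; 0 0 0.4 0 0 0; 0 0 0.4 0 0 0; 0 0 0.3 0 0 0; 0 0 0.165 0 0 0; 0 0 0 0 0 0; 0 0 0 0 0 0",
)

```text
time_s: 3.18
position: [0.4484, 0.1838, 0.0501]
tcp_rot: [[-0.603, 0.798, -0.001], [0.798, 0.603, -0.0], [0.0, -0.001, -1.0]]
force: [0.6, 0.1, 0.0]
opening: 1.005
grasp_force: 0.0
```

```bash
python3 go.py .451 .181 .05; python3 - <<'E'
from rig import capture
import cv2
a=cv2.cvtColor(capture("scene"),cv2.COLOR_RGB2BGR)
cv2.imwrite("pics/g1.png",cv2.resize(a[170:290,230:370],None,fx=4,fy=4,interpolation=cv2.INTER_CUBIC))
E
```

```text
t 3.18 pos [0.4484 0.1838 0.0501] ythe 37.05 units [-0.076  0.009  0.001] n 0.08 tilt [-9.e-04 -1.e-04 -1.e+00] F [0.6 0.1 0. ] open 1.005 gf 0.0
```

View pics/g1.png

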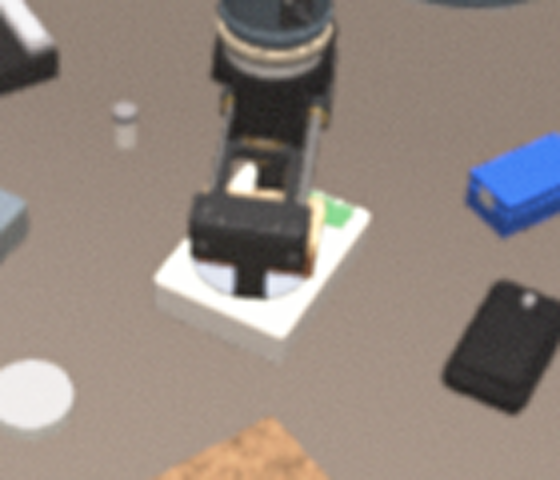

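The fingers straddle the box, with the finger at crop (250,280) beyond its far side. Closing now.

Call:
apply_moves(
  plan="-0.076 0.009 0 0 0 0; 0 0 0 0 0 0; 0 0 0 0 0 0; 0 0 0 0 0 0; 0 0 0 0 0 0; 0 0 0 0 0 0; 0 0 0 0 0 0; 0 0 0 0 0 0; 0 0 0 0 0 0; 0 0 0 0 0 0",
  gripper=-1,
)

```text
time_s: 4.07
position: [0.4506, 0.1806, 0.0505]
tcp_rot: [[-0.602, 0.798, -0.001], [0.798, 0.602, -0.0], [0.0, -0.001, -1.0]]
force: [-2.1, -1.3, 3.2]
opening: 0.525
grasp_force: 30.0
```

Call:
apply_moves(
  plan="0 0 -0.1 0 0 0; 0 0 -0.2 0 0 0; 0 0 -0.3 0 0 0; 0 0 -0.3 0 0 0; 0 0 -0.1 0 0 0; 0 0 0 0 0 0",
)

```text
time_s: 4.57
position: [0.4526, 0.1811, 0.102]
tcp_rot: [[-0.602, 0.799, 0.004], [0.799, 0.602, 0.001], [-0.002, 0.004, -1.0]]
force: [-0.3, 0.1, -1.7]
opening: 0.524
grasp_force: 30.0
```

```bash
python3 go.py .582 .316 .10
```

```text
t 4.57 pos [0.4526 0.1811 0.102 ] ythe 37.0 units [0.596 3.69  0.053] n 3.74 tilt [ 4.2e-03  8.0e-04 -1.0e+00] F [-0.3  0.1 -1.7] open 0.524 gf 29.998006685636938
```

Call:
apply_moves(
  plan="0.06 0.2 0 0 0 0; 0.06 0.4 0 0 0 0; 0.06 0.5 0 0 0 0; 0.06 0.5 0 0 0 0; 0.06 0.5 0 0 0 0; 0.06 0.5 0 0 0 0; 0.06 0.5 0 0 0 0; 0.06 0.35 0 0 0 0; 0.06 0.2 0 0 0 0; 0.06 0.04 0 0 0 0",
)

```text
time_s: 5.4
position: [0.5821, 0.3178, 0.099]
tcp_rot: [[-0.602, 0.798, 0.001], [0.798, 0.602, 0.001], [-0.0, 0.001, -1.0]]
force: [0.2, -0.9, -1.6]
opening: 0.527
grasp_force: 30.0
```

Call:
apply_moves(
  plan="0 0 0.2 0 0 0; 0 0 0.4 0 0 0; 0 0 0.4 0 0 0; 0 0 0.3 0 0 0; 0 0 0.1 0 0 0; 0 0 0 0 0 0; 0 0 0 0 0 0",
)

```text
time_s: 5.98
position: [0.58, 0.3155, 0.0299]
tcp_rot: [[-0.602, 0.799, -0.001], [0.799, 0.602, -0.0], [0.0, -0.001, -1.0]]
force: [-0.5, 0.2, -1.9]
opening: 0.527
grasp_force: 30.0
```

```bash
python3 go.py .582 .316 .0105
```

```text
t 5.98 pos [0.58   0.3155 0.0299] ythe 36.99 units [-0.016  0.04   0.389] n 0.39 tilt [-1.3e-03 -5.0e-04 -1.0e+00] F [-0.5  0.2 -1.9] open 0.527 gf 29.99805391766131
```

Call:
apply_moves(
  plan="0 0 0.15 0 0 0; 0 0 0.12 0 0 0; 0 0 0.08 0 0 0; 0 0 0.03 0 0 0; 0 0 0 0 0 0; 0 0 0 0 0 0",
)

```text
time_s: 6.48
position: [0.5806, 0.3158, 0.0114]
tcp_rot: [[-0.602, 0.799, 0.0], [0.799, 0.602, 0.0], [0.0, 0.0, -1.0]]
force: [0.2, 0.2, -1.1]
opening: 0.525
grasp_force: 30.0
```

Call:
apply_moves(
  plan="0 0 0 0 0 0; 0 0 0 0 0 0; 0 0 0 0 0 0; 0 0 0 0 0 0; 0 0 0 0 0 0; 0 0 0 0 0 0; 0 0 0 0 0 0; 0 0 0 0 0 0",
  gripper=1,
)

```text
time_s: 7.15
position: [0.5805, 0.3158, 0.0114]
tcp_rot: [[-0.602, 0.799, 0.0], [0.799, 0.602, 0.0], [0.0, 0.0, -1.0]]
force: [0.0, -0.6, -0.6]
opening: 0.979
grasp_force: 0.0
```

Call:
apply_moves(
  plan="0 0 -0.1 0 0 0; 0 0 -0.3 0 0 0; 0 0 -0.4 0 0 0; 0 0 -0.5 0 0 0; 0 0 -0.5 0 0 0; 0 0 -0.5 0 0 0; 0 0 -0.5 0 0 0; 0 0 -0.2 0 0 0; 0 0 0 0 0 0",
)

```text
time_s: 7.9
position: [0.5825, 0.3166, 0.1649]
tcp_rot: [[-0.602, 0.799, 0.007], [0.799, 0.602, 0.002], [-0.002, 0.007, -1.0]]
force: [0.6, -0.7, -0.0]
opening: 0.998
grasp_force: 0.0
```

```bash
python3 go.py .598 -.287 .16
```

```text
t 7.9 pos [0.5825 0.3166 0.1649] ythe 37.0 units [-9.827 -7.018  0.073] n 12.08 tilt [ 0.0066  0.0023 -1.    ] F [ 0.6 -0.7 -0. ] open 0.998 gf 0.0
```

Call:
apply_moves(
  plan="-0.43 -0.307 0 0 0 0; -0.43 -0.307 0 0 0 0; -0.43 -0.307 0 0 0 0; -0.43 -0.307 0 0 0 0; -0.43 -0.307 0 0 0 0; -0.43 -0.307 0 0 0 0; -0.43 -0.307 0 0 0 0; -0.43 -0.307 0 0 0 0; -0.43 -0.307 0 0 0 0; -0.43 -0.307 0 0 0 0",
)

```text
time_s: 8.73
position: [0.5859, 0.0506, 0.1595]
tcp_rot: [[-0.602, 0.799, -0.004], [0.799, 0.602, 0.0], [0.002, -0.003, -1.0]]
force: [0.8, 0.5, 0.5]
opening: 1.0
grasp_force: 0.0
```

Call:
apply_moves(
  plan="-0.43 -0.307 0 0 0 0; -0.43 -0.307 0 0 0 0; -0.43 -0.307 0 0 0 0; -0.43 -0.307 0 0 0 0; -0.43 -0.307 0 0 0 0; -0.43 -0.307 0 0 0 0; -0.43 -0.307 0 0 0 0; -0.43 -0.307 0 0 0 0; -0.43 -0.307 0 0 0 0; -0.43 -0.307 0 0 0 0",
)

```text
time_s: 9.57
position: [0.5928, -0.2131, 0.1593]
tcp_rot: [[-0.602, 0.799, -0.003], [0.799, 0.602, 0.002], [0.003, -0.001, -1.0]]
force: [0.3, 0.1, -0.3]
opening: 1.001
grasp_force: 0.0
```

Call:
apply_moves(
  plan="-0.4 -0.286 0 0 0 0; -0.4 -0.286 0 0 0 0; -0.25 -0.18 0 0 0 0; -0.12 -0.086 0 0 0 0; -0.057 -0.04 0 0 0 0; 0 0 0 0 0 0; 0 0 0 0 0 0",
)

```text
time_s: 10.15
position: [0.5957, -0.2864, 0.1609]
tcp_rot: [[-0.602, 0.798, -0.001], [0.798, 0.602, 0.001], [0.002, -0.0, -1.0]]
force: [-0.7, 0.2, -0.6]
opening: 1.001
grasp_force: 0.0
```

```bash
python3 go.py .598 -.287 .0355
```

```text
t 10.15 pos [ 0.5957 -0.2864  0.1609] ythe 37.04 units [-0.042  0.029  2.509] n 2.51 tilt [-0.0011  0.0014 -1.    ] F [-0.7  0.2 -0.6] open 1.001 gf 0.0
```

Call:
apply_moves(
  plan="-0.042 0.029 0.1 0 0 0; 0 0 0.35 0 0 0; 0 0 0.45 0 0 0; 0 0 0.45 0 0 0; 0 0 0.45 0 0 0; 0 0 0.4 0 0 0; 0 0 0.2 0 0 0; 0 0 0.1 0 0 0; 0 0 0 0 0 0; 0 0 0 0 0 0",
)

```text
time_s: 10.98
position: [0.5991, -0.2885, 0.0371]
tcp_rot: [[-0.602, 0.798, 0.001], [0.798, 0.602, -0.001], [-0.001, 0.0, -1.0]]
force: [0.4, -0.2, -0.0]
opening: 0.998
grasp_force: 0.0
```

Call:
apply_moves(
  plan="0 0 0 0 0 0; 0 0 0 0 0 0; 0 0 0 0 0 0; 0 0 0 0 0 0; 0 0 0 0 0 0; 0 0 0 0 0 0; 0 0 0 0 0 0; 0 0 0 0 0 0; 0 0 0 0 0 0",
  gripper=-1,
)

```text
time_s: 11.73
position: [0.5988, -0.2887, 0.037]
tcp_rot: [[-0.602, 0.799, 0.001], [0.799, 0.602, -0.0], [-0.001, 0.0, -1.0]]
force: [0.3, 0.7, 4.4]
opening: 0.681
grasp_force: 30.0
```

Call:
apply_moves(
  plan="0 0 -0.1 0 0 0; 0 0 -0.3 0 0 0; 0 0 -0.4 0 0 0; 0 0 -0.4 0 0 0; 0 0 -0.4 0 0 0; 0 0 -0.3 0 0 0; 0 0 -0.1 0 0 0; 0 0 0 0 0 0",
)

```text
time_s: 12.4
position: [0.5989, -0.289, 0.1376]
tcp_rot: [[-0.602, 0.799, 0.002], [0.799, 0.602, -0.002], [-0.002, 0.0, -1.0]]
force: [0.2, -0.0, -2.4]
opening: 0.677
grasp_force: 30.0
```

```bash
python3 go.py .449 .180 .138
```

```text
t 12.4 pos [ 0.5989 -0.289   0.1376] ythe 37.01 units [ 9.295  3.253 -0.027] n 9.85 tilt [ 0.0018 -0.0015 -1.    ] F [ 0.2 -0.  -2.4] open 0.677 gf 29.999714344739914
```

Call:
apply_moves(
  plan="0.2 0.07 0 0 0 0; 0.4 0.14 0 0 0 0; 0.43 0.15 0 0 0 0; 0.43 0.15 0 0 0 0; 0.43 0.15 0 0 0 0; 0.43 0.15 0 0 0 0; 0.43 0.15 0 0 0 0; 0.43 0.15 0 0 0 0; 0.43 0.15 0 0 0 0; 0.43 0.15 0 0 0 0",
)

```text
time_s: 13.23
position: [0.5308, -0.0827, 0.1348]
tcp_rot: [[-0.602, 0.799, -0.004], [0.799, 0.602, 0.002], [0.004, -0.002, -1.0]]
force: [0.1, -0.6, -1.1]
opening: 0.68
grasp_force: 30.0
```

Call:
apply_moves(
  plan="0.43 0.15 0 0 0 0; 0.43 0.15 0 0 0 0; 0.43 0.15 0 0 0 0; 0.43 0.15 0 0 0 0; 0.43 0.15 0 0 0 0; 0.43 0.15 0 0 0 0; 0.43 0.15 0 0 0 0; 0.43 0.15 0 0 0 0; 0.43 0.15 0 0 0 0; 0.43 0.15 0 0 0 0",
)

```text
time_s: 14.07
position: [0.4611, 0.1333, 0.1351]
tcp_rot: [[-0.602, 0.799, -0.004], [0.799, 0.602, -0.0], [0.002, -0.003, -1.0]]
force: [0.3, 0.5, -2.3]
opening: 0.682
grasp_force: 30.0
```

Call:
apply_moves(
  plan="0.4 0.14 0 0 0 0; 0.3 0.1 0 0 0 0; 0.2 0.07 0 0 0 0; 0.055 0.033 0 0 0 0; 0 0 0 0 0 0; 0 0 0 0 0 0",
)

```text
time_s: 14.57
position: [0.4485, 0.1801, 0.136]
tcp_rot: [[-0.602, 0.798, -0.001], [0.798, 0.602, -0.0], [-0.0, -0.001, -1.0]]
force: [0.2, -0.5, -1.3]
opening: 0.68
grasp_force: 30.0
```

```bash
python3 go.py .449 .180 .053
```

```text
t 14.57 pos [0.4485 0.1801 0.136 ] ythe 37.01 units [-0.007  0.007  1.66 ] n 1.66 tilt [-6.e-04 -5.e-04 -1.e+00] F [ 0.2 -0.5 -1.3] open 0.68 gf 29.999622479081154
```

Call:
apply_moves(
  plan="0 0 0.2 0 0 0; 0 0 0.35 0 0 0; 0 0 0.4 0 0 0; 0 0 0.35 0 0 0; 0 0 0.2 0 0 0; 0 0 0.1 0 0 0; 0 0 0.05 0 0 0; 0 0 0 0 0 0; 0 0 0 0 0 0; 0 0 0 0 0 0",
)

```text
time_s: 15.4
position: [0.4493, 0.1805, 0.0546]
tcp_rot: [[-0.602, 0.799, 0.002], [0.799, 0.602, 0.0], [-0.001, 0.001, -1.0]]
force: [0.3, 0.5, -1.8]
opening: 0.681
grasp_force: 30.0
```

```bash
python3 go.py .449 .180 .0525
```

```text
t 15.4 pos [0.4493 0.1805 0.0546] ythe 37.0 units [-0.005 -0.011  0.043] n 0.04 tilt [ 1.7e-03  2.0e-04 -1.0e+00] F [ 0.3  0.5 -1.8] open 0.681 gf 29.999656565487385
```

Call:
apply_moves(
  plan="0 0 0.02 0 0 0; 0 0 0.02 0 0 0; 0 0 0.01 0 0 0; 0 0 0 0 0 0; 0 0 0 0 0 0",
)

```text
time_s: 15.82
position: [0.4488, 0.1806, 0.0519]
tcp_rot: [[-0.602, 0.799, 0.001], [0.799, 0.602, 0.0], [-0.0, 0.001, -1.0]]
force: [-2.0, 0.3, 4.9]
opening: 0.682
grasp_force: 30.0
```

Call:
apply_moves(
  plan="0 0 0 0 0 0; 0 0 0 0 0 0; 0 0 0 0 0 0; 0 0 0 0 0 0; 0 0 0 0 0 0; 0 0 0 0 0 0; 0 0 0 0 0 0; 0 0 0 0 0 0",
  gripper=1,
)

```text
time_s: 16.48
position: [0.4486, 0.1805, 0.0513]
tcp_rot: [[-0.602, 0.799, -0.0], [0.799, 0.602, -0.0], [0.0, -0.0, -1.0]]
force: [-0.0, 0.2, 0.5]
opening: 0.995
grasp_force: 0.0
```

Call:
apply_moves(
  plan="0 0 -0.1 0 0 0; 0 0 -0.3 0 0 0; 0 0 -0.4 0 0 0; 0 0 -0.5 0 0 0; 0 0 -0.5 0 0 0; 0 0 -0.3 0 0 0; 0 0 -0.1 0 0 0; 0 0 0 0 0 0",
)

```text
time_s: 17.15
position: [0.4495, 0.1806, 0.1629]
tcp_rot: [[-0.602, 0.799, 0.004], [0.799, 0.602, 0.001], [-0.002, 0.003, -1.0]]
force: [0.8, -0.1, -0.2]
opening: 1.001
grasp_force: 0.0
```

```bash
python3 go.py .622 -.0035 .16
```

```text
t 17.15 pos [0.4495 0.1806 0.1629] ythe 37.01 units [-5.018  0.539  0.067] n 5.05 tilt [ 3.5e-03  5.0e-04 -1.0e+00] F [ 0.8 -0.1 -0.2] open 1.001 gf 0.0
```

Call:
apply_moves(
  plan="-0.3 0.032 0 0 0 0; -0.45 0.048 0 0 0 0; -0.6 0.064 0 0 0 0; -0.6 0.064 0 0 0 0; -0.6 0.064 0 0 0 0; -0.6 0.064 0 0 0 0; -0.6 0.064 0 0 0 0; -0.6 0.064 0 0 0 0; -0.45 0.05 0 0 0 0; -0.218 0.025 0 0 0 0",
)

```text
time_s: 17.98
position: [0.6226, -0.0063, 0.1596]
tcp_rot: [[-0.6, 0.8, -0.001], [0.8, 0.6, -0.0], [-0.0, -0.001, -1.0]]
force: [-0.2, -0.1, -0.1]
opening: 1.0
grasp_force: 0.0
```

Call:
apply_moves(
  plan="0 0 0 0 0 0; 0 0 0 0 0 0; 0 0 0 0 0 0",
)

```text
time_s: 18.23
position: [0.6192, -0.0023, 0.1605]
tcp_rot: [[-0.602, 0.798, -0.003], [0.798, 0.602, 0.001], [0.003, -0.002, -1.0]]
force: [0.2, 1.2, 0.2]
opening: 0.999
grasp_force: 0.0
```

```bash
python3 go.py .622 -.0035 .052;python3 - <<'E'
from rig import capture
import cv2
a=cv2.cvtColor(capture("scene"),cv2.COLOR_RGB2BGR)
cv2.imwrite("pics/g2.png",cv2.resize(a[140:340,130:330],None,fx=2.9,fy=2.9,interpolation=cv2.INTER_CUBIC))
E
```

```text
t 18.23 pos [ 0.6192 -0.0023  0.1605] ythe 37.05 units [-0.06   0.035  2.169] n 2.17 tilt [-0.0034  0.0011 -1.    ] F [0.2 1.2 0.2] open 0.999 gf 0.0
```

View pics/g2.png

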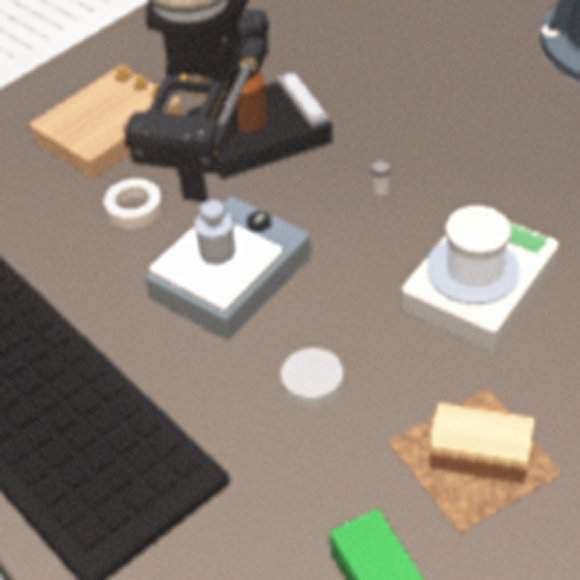

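The jar stands centred on the pan (crop 478,260), the box is flat on the mat (482,440), and the gripper is over the weight (215,235). Descending onto the weight.

Call:
apply_moves(
  plan="-0.03 0.02 0.2 0 0 0; -0.03 0.015 0.35 0 0 0; 0 0 0.4 0 0 0; 0 0 0.4 0 0 0; 0 0 0.4 0 0 0; 0 0 0.25 0 0 0; 0 0 0.12 0 0 0; 0 0 0.05 0 0 0; 0 0 0 0 0 0; 0 0 0 0 0 0",
)

```text
time_s: 19.12
position: [0.625, -0.005, 0.0537]
tcp_rot: [[-0.602, 0.798, 0.002], [0.798, 0.602, -0.0], [-0.001, 0.001, -1.0]]
force: [-0.4, 0.4, 0.0]
opening: 1.003
grasp_force: 0.0
```

Call:
apply_moves(
  plan="0 0 0 0 0 0; 0 0 0 0 0 0; 0 0 0 0 0 0; 0 0 0 0 0 0; 0 0 0 0 0 0; 0 0 0 0 0 0; 0 0 0 0 0 0; 0 0 0 0 0 0; 0 0 0 0 0 0; 0 0 0 0 0 0",
  gripper=-1,
)

```text
time_s: 19.95
position: [0.6247, -0.0049, 0.0529]
tcp_rot: [[-0.602, 0.799, 0.001], [0.799, 0.602, 0.0], [-0.0, 0.001, -1.0]]
force: [1.2, 1.1, -0.8]
opening: 0.427
grasp_force: 30.0
```

Call:
apply_moves(
  plan="0 0 -0.1 0 0 0; 0 0 -0.3 0 0 0; 0 0 -0.4 0 0 0; 0 0 -0.4 0 0 0; 0 0 -0.4 0 0 0; 0 0 -0.1 0 0 0; 0 0 0 0 0 0; 0 0 0 0 0 0",
)

```text
time_s: 20.62
position: [0.6234, -0.0049, 0.1371]
tcp_rot: [[-0.602, 0.799, -0.002], [0.799, 0.602, 0.0], [0.001, -0.001, -1.0]]
force: [0.2, 0.6, -4.3]
opening: 0.428
grasp_force: 30.0
```

```bash
python3 go.py .594 -.285 .138
```

```text
t 20.62 pos [ 0.6234 -0.0049  0.1371] ythe 37.0 units [-4.12  -3.84  -0.018] n 5.63 tilt [-1.9e-03  2.0e-04 -1.0e+00] F [ 0.2  0.6 -4.3] open 0.428 gf 29.99931718222797
```

Call:
apply_moves(
  plan="-0.15 -0.14 0 0 0 0; -0.3 -0.28 0 0 0 0; -0.4 -0.373 0 0 0 0; -0.4 -0.373 0 0 0 0; -0.4 -0.373 0 0 0 0; -0.4 -0.373 0 0 0 0; -0.4 -0.373 0 0 0 0; -0.4 -0.373 0 0 0 0; -0.4 -0.373 0 0 0 0; -0.35 -0.326 0 0 0 0",
)

```text
time_s: 21.45
position: [0.5969, -0.252, 0.1359]
tcp_rot: [[-0.601, 0.799, -0.003], [0.799, 0.601, 0.001], [0.003, -0.002, -1.0]]
force: [0.1, 0.4, -3.7]
opening: 0.429
grasp_force: 30.0
```

Call:
apply_moves(
  plan="-0.27 -0.25 0 0 0 0; -0.15 -0.14 0 0 0 0; -0.1 -0.093 0 0 0 0; 0 0 0 0 0 0; 0 0 0 0 0 0; 0 0 0 0 0 0",
)

```text
time_s: 21.95
position: [0.5948, -0.2835, 0.1375]
tcp_rot: [[-0.603, 0.798, -0.001], [0.798, 0.603, 0.001], [0.002, -0.0, -1.0]]
force: [0.3, 0.8, -4.3]
opening: 0.429
grasp_force: 30.0
```

```bash
python3 go.py .594 -.285 .038
```

```text
t 21.95 pos [ 0.5948 -0.2835  0.1375] ythe 37.06 units [-0.018 -0.03   1.989] n 1.99 tilt [-0.0011  0.0014 -1.    ] F [ 0.3  0.8 -4.3] open 0.429 gf 29.999443511478603
```

Call:
apply_moves(
  plan="-0.01 -0.03 0.2 0 0 0; 0 0 0.4 0 0 0; 0 0 0.4 0 0 0; 0 0 0.4 0 0 0; 0 0 0.3 0 0 0; 0 0 0.15 0 0 0; 0 0 0.1 0 0 0; 0 0 0 0 0 0; 0 0 0 0 0 0; 0 0 0 0 0 0",
)

```text
time_s: 22.78
position: [0.595, -0.2868, 0.0415]
tcp_rot: [[-0.602, 0.798, 0.002], [0.798, 0.602, -0.001], [-0.002, 0.001, -1.0]]
force: [-0.1, 0.0, -4.0]
opening: 0.429
grasp_force: 30.0
```

```bash
python3 go.py .594 -.285 .0379
```

```text
t 22.78 pos [ 0.595  -0.2868  0.0415] ythe 37.02 units [0.04  0.006 0.073] n 0.08 tilt [ 0.0019 -0.0014 -1.    ] F [-0.1  0.  -4. ] open 0.429 gf 29.999384405091405
```

Call:
apply_moves(
  plan="0.02 0 0.03 0 0 0; 0.02 0 0.02 0 0 0; 0 0 0.02 0 0 0; 0 0 0 0 0 0; 0 0 0 0 0 0; 0 0 0 0 0 0",
)

```text
time_s: 23.28
position: [0.593, -0.2847, 0.0379]
tcp_rot: [[-0.602, 0.799, 0.0], [0.799, 0.602, -0.0], [-0.0, 0.0, -1.0]]
force: [-1.8, 2.1, 4.8]
opening: 0.43
grasp_force: 30.0
```

Call:
apply_moves(
  plan="0 0 0 0 0 0; 0 0 0 0 0 0; 0 0 0 0 0 0; 0 0 0 0 0 0; 0 0 0 0 0 0; 0 0 0 0 0 0",
  gripper=0.5,
)

```text
time_s: 23.78
position: [0.593, -0.2849, 0.0367]
tcp_rot: [[-0.602, 0.799, 0.0], [0.799, 0.602, -0.0], [-0.0, 0.0, -1.0]]
force: [0.0, 0.1, -0.4]
opening: 0.734
grasp_force: 0.0
```

Call:
apply_moves(
  plan="0 0 -0.1 0 0 0; 0 0 -0.3 0 0 0; 0 0 -0.4 0 0 0; 0 0 -0.5 0 0 0; 0 0 -0.5 0 0 0; 0 0 -0.4 0 0 0; 0 0 -0.3 0 0 0; 0 0 -0.1 0 0 0; 0 0 0 0 0 0",
)

```text
time_s: 24.53
position: [0.5938, -0.2854, 0.1689]
tcp_rot: [[-0.602, 0.799, 0.003], [0.799, 0.602, -0.002], [-0.004, 0.001, -1.0]]
force: [0.1, -0.5, -1.1]
opening: 0.751
grasp_force: 0.0
```

```bash
python3 go.py .4635 -.164 .165
```

```text
t 24.53 pos [ 0.5938 -0.2854  0.1689] ythe 37.01 units [ 3.508 -0.62   0.064] n 3.56 tilt [ 0.0032 -0.0023 -1.    ] F [ 0.1 -0.5 -1.1] open 0.751 gf 0.0
```

Call:
apply_moves(
  plan="0.2 -0.035 0 0 0 0; 0.4 -0.07 0 0 0 0; 0.5 -0.09 0 0 0 0; 0.5 -0.09 0 0 0 0; 0.5 -0.09 0 0 0 0; 0.5 -0.09 0 0 0 0; 0.45 -0.08 0 0 0 0; 0.3 -0.05 0 0 0 0; 0.158 -0.025 0 0 0 0; 0 0 0 0 0 0",
  gripper=1,
)

```text
time_s: 25.37
position: [0.4605, -0.1616, 0.166]
tcp_rot: [[-0.602, 0.798, -0.003], [0.798, 0.602, 0.002], [0.004, -0.001, -1.0]]
force: [-0.5, -0.8, 0.4]
opening: 0.999
grasp_force: 0.0
```

Call:
apply_moves(
  plan="0 0 0 0 0 0; 0 0 0 0 0 0; 0 0 0 0 0 0",
)

```text
time_s: 25.62
position: [0.4637, -0.1644, 0.1668]
tcp_rot: [[-0.602, 0.799, 0.001], [0.799, 0.602, -0.001], [-0.001, 0.0, -1.0]]
force: [0.2, -0.7, 0.6]
opening: 0.999
grasp_force: 0.0
```

```bash
python3 go.py .4635 -.164 .0515
```

```text
t 25.62 pos [ 0.4637 -0.1644  0.1668] ythe 36.98 units [1.200e-02 1.000e-03 2.306e+00] n 2.31 tilt [ 1.1e-03 -8.0e-04 -1.0e+00] F [ 0.2 -0.7  0.6] open 0.999 gf 0.0
```

Call:
apply_moves(
  plan="0.01 0 0.2 0 0 0; 0 0 0.4 0 0 0; 0 0 0.4 0 0 0; 0 0 0.4 0 0 0; 0 0 0.4 0 0 0; 0 0 0.3 0 0 0; 0 0 0.15 0 0 0; 0 0 0.05 0 0 0; 0 0 0 0 0 0; 0 0 0 0 0 0",
)

```text
time_s: 26.45
position: [0.4629, -0.1634, 0.0523]
tcp_rot: [[-0.602, 0.799, 0.001], [0.799, 0.602, -0.001], [-0.001, 0.0, -1.0]]
force: [0.0, 0.2, -0.1]
opening: 1.001
grasp_force: 0.0
```

Call:
apply_moves(
  plan="0 0 0 0 0 0; 0 0 0 0 0 0; 0 0 0 0 0 0; 0 0 0 0 0 0; 0 0 0 0 0 0; 0 0 0 0 0 0; 0 0 0 0 0 0; 0 0 0 0 0 0; 0 0 0 0 0 0; 0 0 0 0 0 0",
  gripper=-1,
)

```text
time_s: 27.28
position: [0.4625, -0.1629, 0.052]
tcp_rot: [[-0.602, 0.799, 0.001], [0.799, 0.602, -0.0], [-0.0, 0.0, -1.0]]
force: [0.7, 2.2, 2.2]
opening: 0.516
grasp_force: 30.0
```

Call:
apply_moves(
  plan="0 0 -0.1 0 0 0; 0 0 -0.3 0 0 0; 0 0 -0.4 0 0 0; 0 0 -0.3 0 0 0; 0 0 -0.1 0 0 0; 0 0 0 0 0 0; 0 0 0 0 0 0",
)

```text
time_s: 27.87
position: [0.4619, -0.1628, 0.1117]
tcp_rot: [[-0.602, 0.799, -0.0], [0.799, 0.602, 0.0], [0.0, -0.0, -1.0]]
force: [0.0, 0.9, -1.4]
opening: 0.521
grasp_force: 30.0
```

```bash
python3 go.py .627 .001 .112
```

```text
t 27.87 pos [ 0.4619 -0.1628  0.1117] ythe 37.0 units [ 0.629  4.609 -0.007] n 4.65 tilt [-5.e-04  2.e-04 -1.e+00] F [ 0.   0.9 -1.4] open 0.521 gf 29.98543641955621
```

Call:
apply_moves(
  plan="0.03 0.2 0 0 0 0; 0.05 0.35 0 0 0 0; 0.06 0.45 0 0 0 0; 0.06 0.5 0 0 0 0; 0.07 0.5 0 0 0 0; 0.07 0.5 0 0 0 0; 0.07 0.5 0 0 0 0; 0.07 0.5 0 0 0 0; 0.06 0.45 0 0 0 0; 0.05 0.35 0 0 0 0",
)

```text
time_s: 28.7
position: [0.617, -0.0076, 0.1103]
tcp_rot: [[-0.603, 0.798, -0.002], [0.798, 0.603, 0.001], [0.002, -0.001, -1.0]]
force: [0.4, 0.3, -0.9]
opening: 0.516
grasp_force: 30.0
```

Call:
apply_moves(
  plan="0.03 0.2 0 0 0 0; 0.01 0.11 0 0 0 0; 0 0 0 0 0 0; 0 0 0 0 0 0; 0 0 0 0 0 0",
)

```text
time_s: 29.12
position: [0.6263, 0.0003, 0.1115]
tcp_rot: [[-0.601, 0.799, -0.002], [0.799, 0.601, -0.0], [0.001, -0.001, -1.0]]
force: [0.2, -0.4, -1.6]
opening: 0.517
grasp_force: 30.0
```

```bash
python3 go.py .627 .001 .067
```

```text
t 29.12 pos [6.263e-01 3.000e-04 1.115e-01] ythe 36.96 units [0.002 0.021 0.889] n 0.89 tilt [-0.0018 -0.     -1.    ] F [ 0.2 -0.4 -1.6] open 0.517 gf 29.985388068962493
```

Call:
apply_moves(
  plan="0 0.01 0.15 0 0 0; 0 0 0.25 0 0 0; 0 0 0.25 0 0 0; 0 0 0.12 0 0 0; 0 0 0.05 0 0 0; 0 0 0.02 0 0 0; 0 0 0 0 0 0; 0 0 0 0 0 0; 0 0 0 0 0 0",
)

```text
time_s: 29.87
position: [0.6283, 0.0012, 0.0704]
tcp_rot: [[-0.602, 0.799, 0.001], [0.799, 0.602, -0.0], [-0.001, 0.001, -1.0]]
force: [0.4, 0.3, -2.0]
opening: 0.514
grasp_force: 30.0
```

```bash
python3 go.py .627 .001 .067
```

```text
t 29.87 pos [0.6283 0.0012 0.0704] ythe 37.01 units [ 0.012 -0.023  0.068] n 0.07 tilt [ 1.2e-03 -2.0e-04 -1.0e+00] F [ 0.4  0.3 -2. ] open 0.514 gf 29.98555315141857
```

Call:
apply_moves(
  plan="0 -0.02 0.03 0 0 0; 0 0 0.02 0 0 0; 0 0 0.015 0 0 0; 0 0 0 0 0 0; 0 0 0 0 0 0; 0 0 0 0 0 0",
)

```text
time_s: 30.37
position: [0.627, 0.0006, 0.0671]
tcp_rot: [[-0.602, 0.799, 0.0], [0.799, 0.602, -0.0], [-0.0, 0.0, -1.0]]
force: [-1.2, -0.5, 2.5]
opening: 0.514
grasp_force: 30.0
```

Call:
apply_moves(
  plan="0 0 0 0 0 0; 0 0 0 0 0 0; 0 0 0 0 0 0; 0 0 0 0 0 0; 0 0 0 0 0 0; 0 0 0 0 0 0; 0 0 0 0 0 0; 0 0 0 0 0 0",
  gripper=1,
)

```text
time_s: 31.03
position: [0.627, 0.0006, 0.0666]
tcp_rot: [[-0.602, 0.799, 0.0], [0.799, 0.602, -0.0], [-0.0, 0.0, -1.0]]
force: [0.0, 0.2, 0.1]
opening: 0.977
grasp_force: 0.0
```

Call:
apply_moves(
  plan="0 0 -0.1 0 0 0; 0 0 -0.3 0 0 0; 0 0 -0.4 0 0 0; 0 0 -0.5 0 0 0; 0 0 -0.4 0 0 0; 0 0 -0.3 0 0 0; 0 0 -0.1 0 0 0; 0 0 0 0 0 0",
)

```text
time_s: 31.7
position: [0.628, 0.0005, 0.1736]
tcp_rot: [[-0.602, 0.799, 0.004], [0.799, 0.602, -0.001], [-0.003, 0.003, -1.0]]
force: [0.7, 0.7, -0.7]
opening: 0.999
grasp_force: 0.0
```

```bash
python3 go.py .5806 .3158 .16
```

```text
t 31.7 pos [6.280e-01 5.000e-04 1.736e-01] ythe 37.0 units [5.609 3.037 0.264] n 6.38 tilt [ 3.8e-03 -7.0e-04 -1.0e+00] F [ 0.7  0.7 -0.7] open 0.999 gf 0.0
```

Call:
apply_moves(
  plan="0.3 0.16 0 0 0 0; 0.45 0.245 0 0 0 0; 0.5 0.27 0 0 0 0; 0.5 0.27 0 0 0 0; 0.5 0.27 0 0 0 0; 0.5 0.27 0 0 0 0; 0.5 0.27 0 0 0 0; 0.5 0.27 0 0 0 0; 0.5 0.27 0 0 0 0; 0.5 0.27 0 0 0 0",
)

```text
time_s: 32.53
position: [0.5851, 0.2685, 0.1699]
tcp_rot: [[-0.602, 0.799, -0.003], [0.799, 0.602, -0.001], [0.001, -0.003, -1.0]]
force: [1.7, -0.6, 0.1]
opening: 0.999
grasp_force: 0.0
```

Call:
apply_moves(
  plan="0.4 0.22 0.1 0 0 0; 0.3 0.165 0.2 0 0 0; 0.15 0.08 0.3 0 0 0; 0 0 0.4 0 0 0; 0 0 0.2 0 0 0; 0 0 0 0 0 0; 0 0 0 0 0 0; 0 0 0 0 0 0",
)

```text
time_s: 33.2
position: [0.5801, 0.315, 0.112]
tcp_rot: [[-0.601, 0.799, 0.001], [0.799, 0.601, 0.0], [-0.0, 0.001, -1.0]]
force: [-0.3, 0.1, -0.1]
opening: 1.003
grasp_force: 0.0
```

```bash
python3 go.py .5806 .3158 .011
```

```text
t 33.2 pos [0.5801 0.315  0.112 ] ythe 36.96 units [0.006 0.016 2.02 ] n 2.02 tilt [ 7.e-04  2.e-04 -1.e+00] F [-0.3  0.1 -0.1] open 1.003 gf 0.0
```

Call:
apply_moves(
  plan="0 0.01 0.15 0 0 0; 0 0 0.35 0 0 0; 0 0 0.4 0 0 0; 0 0 0.4 0 0 0; 0 0 0.35 0 0 0; 0 0 0.2 0 0 0; 0 0 0.12 0 0 0; 0 0 0.04 0 0 0; 0 0 0 0 0 0; 0 0 0 0 0 0",
)

```text
time_s: 34.03
position: [0.5807, 0.316, 0.0122]
tcp_rot: [[-0.602, 0.799, 0.002], [0.799, 0.602, 0.001], [-0.001, 0.002, -1.0]]
force: [0.7, -0.3, 0.4]
opening: 0.998
grasp_force: 0.0
```

Call:
apply_moves(
  plan="0 0 0 0 0 0; 0 0 0 0 0 0; 0 0 0 0 0 0; 0 0 0 0 0 0; 0 0 0 0 0 0; 0 0 0 0 0 0; 0 0 0 0 0 0; 0 0 0 0 0 0; 0 0 0 0 0 0; 0 0 0 0 0 0",
  gripper=-1,
)

```text
time_s: 34.87
position: [0.58, 0.3158, 0.0112]
tcp_rot: [[-0.602, 0.799, 0.0], [0.799, 0.602, 0.0], [-0.0, 0.0, -1.0]]
force: [0.9, 1.6, 0.2]
opening: 0.528
grasp_force: 30.0
```

Call:
apply_moves(
  plan="0 0 -0.1 0 0 0; 0 0 -0.3 0 0 0; 0 0 -0.5 0 0 0; 0 0 -0.5 0 0 0; 0 0 -0.5 0 0 0; 0 0 -0.5 0 0 0; 0 0 -0.3 0 0 0; 0 0 -0.1 0 0 0; 0 0 0 0 0 0; 0 0 0 0 0 0",
)

```text
time_s: 35.7
position: [0.579, 0.3154, 0.1504]
tcp_rot: [[-0.602, 0.799, -0.002], [0.799, 0.602, -0.001], [0.0, -0.002, -1.0]]
force: [-0.4, -0.0, -1.2]
opening: 0.528
grasp_force: 30.0
```

```bash
python3 go.py .468 -.166 .15
```

```text
t 35.7 pos [0.579  0.3154 0.1504] ythe 37.0 units [-6.352 -7.568  0.017] n 9.88 tilt [-1.7e-03 -6.0e-04 -1.0e+00] F [-0.4 -0.  -1.2] open 0.528 gf 29.999783872626722
```

Call:
apply_moves(
  plan="-0.12 -0.143 0 0 0 0; -0.24 -0.286 0 0 0 0; -0.32 -0.381 0 0 0 0; -0.32 -0.381 0 0 0 0; -0.32 -0.381 0 0 0 0; -0.32 -0.381 0 0 0 0; -0.32 -0.381 0 0 0 0; -0.32 -0.381 0 0 0 0; -0.32 -0.381 0 0 0 0; -0.32 -0.381 0 0 0 0",
)

```text
time_s: 36.53
position: [0.527, 0.0929, 0.1497]
tcp_rot: [[-0.602, 0.799, -0.004], [0.799, 0.602, -0.0], [0.002, -0.003, -1.0]]
force: [-0.3, 0.5, -1.7]
opening: 0.524
grasp_force: 30.0
```

Call:
apply_moves(
  plan="-0.32 -0.381 0 0 0 0; -0.32 -0.381 0 0 0 0; -0.32 -0.381 0 0 0 0; -0.32 -0.381 0 0 0 0; -0.32 -0.381 0 0 0 0; -0.32 -0.381 0 0 0 0; -0.32 -0.381 0 0 0 0; -0.32 -0.381 0 0 0 0; -0.32 -0.381 0 0 0 0; -0.25 -0.3 0 0 0 0",
)

```text
time_s: 37.37
position: [0.4723, -0.1443, 0.1499]
tcp_rot: [[-0.601, 0.799, -0.003], [0.799, 0.601, 0.001], [0.002, -0.002, -1.0]]
force: [0.1, -0.2, -2.4]
opening: 0.53
grasp_force: 30.0
```

Call:
apply_moves(
  plan="-0.2 -0.24 0 0 0 0; -0.1 -0.12 0 0 0 0; 0 0 0.3 0 0 0; 0 0 0.4 0 0 0; 0 0 0.4 0 0 0; 0 0 0.3 0 0 0; 0 0 0.2 0 0 0; 0 0 0 0 0 0; 0 0 0 0 0 0; 0 0 0 0 0 0",
)

```text
time_s: 38.2
position: [0.4691, -0.1656, 0.0716]
tcp_rot: [[-0.602, 0.798, 0.001], [0.798, 0.602, -0.0], [-0.001, 0.0, -1.0]]
force: [0.1, 0.8, -2.0]
opening: 0.523
grasp_force: 30.0
```

```bash
python3 go.py .468 -.166 .0372; python3 - <<'E'
from rig import capture
import cv2
a=cv2.cvtColor(capture("scene"),cv2.COLOR_RGB2BGR)
cv2.imwrite("pics/g3.png",cv2.resize(a[120:280,130:330],None,fx=3.5,fy=3.5,interpolation=cv2.INTER_CUBIC))
E
```

```text
t 38.2 pos [ 0.4691 -0.1656  0.0716] ythe 37.02 units [ 0.008 -0.023  0.687] n 0.69 tilt [ 6.e-04 -4.e-04 -1.e+00] F [ 0.1  0.8 -2. ] open 0.523 gf 29.999764901585877
```

View pics/g3.png

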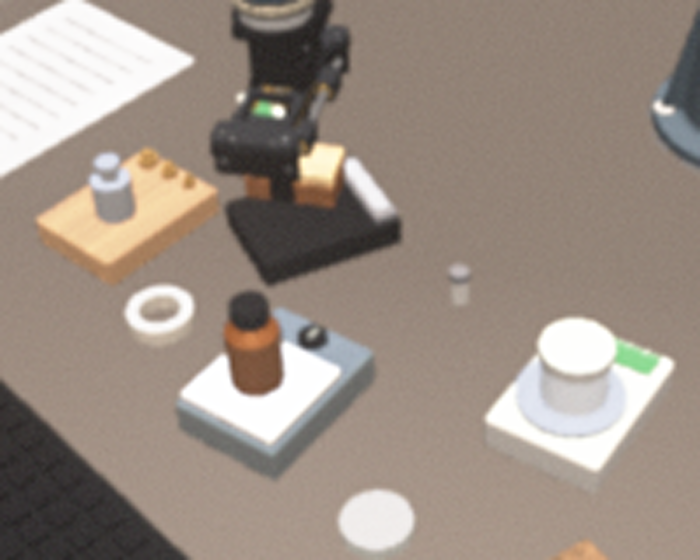

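Weight, bottle and jar stand centred on their places. The held box sits about 5 mm towards tool +x (near face spans crop x 247–335, finger at 284), so I'll shift -0.08 before setting it down.

Call:
apply_moves(
  plan="-0.08 -0.02 0.15 0 0 0; 0 0 0.2 0 0 0; 0 0 0.15 0 0 0; 0 0 0.1 0 0 0; 0 0 0.05 0 0 0; 0 0 0.02 0 0 0; 0 0 0 0 0 0; 0 0 0 0 0 0; 0 0 0 0 0 0",
)

```text
time_s: 39.0
position: [0.4707, -0.1695, 0.0378]
tcp_rot: [[-0.602, 0.799, 0.001], [0.799, 0.602, -0.0], [-0.001, 0.0, -1.0]]
force: [0.4, -0.4, -2.2]
opening: 0.528
grasp_force: 30.0
```

```bash
python3 go.py .468 -.166 .0368
```

```text
t 39.0 pos [ 0.4707 -0.1695  0.0378] ythe 37.0 units [ 0.088 -0.001  0.02 ] n 0.09 tilt [ 6.e-04 -4.e-04 -1.e+00] F [ 0.4 -0.4 -2.2] open 0.528 gf 29.999678414314985
```

Call:
apply_moves(
  plan="0 0 0.015 0 0 0; 0 0 0.01 0 0 0; 0 0 0 0 0 0; 0 0 0 0 0 0; 0 0 0 0 0 0",
)

```text
time_s: 39.42
position: [0.4707, -0.1695, 0.0371]
tcp_rot: [[-0.602, 0.799, 0.001], [0.799, 0.602, -0.001], [-0.001, 0.0, -1.0]]
force: [-0.7, 0.7, 5.9]
opening: 0.525
grasp_force: 30.0
```

Call:
apply_moves(
  plan="0 0 0 0 0 0; 0 0 0 0 0 0; 0 0 0 0 0 0; 0 0 0 0 0 0; 0 0 0 0 0 0; 0 0 0 0 0 0; 0 0 0 0 0 0; 0 0 0 0 0 0",
  gripper=1,
)

```text
time_s: 40.08
position: [0.4704, -0.1693, 0.0363]
tcp_rot: [[-0.602, 0.799, -0.0], [0.799, 0.602, 0.0], [0.0, -0.0, -1.0]]
force: [-0.3, -0.6, -0.6]
opening: 0.977
grasp_force: 0.0
```

Call:
apply_moves(
  plan="0 0 -0.1 0 0 0; 0 0 -0.3 0 0 0; 0 0 -0.5 0 0 0; 0 0 -0.5 0 0 0; 0 0 -0.5 0 0 0; 0 0 -0.5 0 0 0; 0 0 -0.5 0 0 0; 0 0 -0.5 0 0 0; 0 0 -0.2 0 0 0; 0 0 0 0 0 0",
)

```text
time_s: 40.92
position: [0.4719, -0.1702, 0.2196]
tcp_rot: [[-0.602, 0.799, 0.006], [0.799, 0.602, -0.004], [-0.006, 0.002, -1.0]]
force: [0.0, -0.1, -1.0]
opening: 1.002
grasp_force: 0.0
```

Call:
apply_moves(
  plan="-0.3 0 0 0 0 0; -0.5 0 0 0 0 0; -0.5 0 0 0 0 0; -0.5 0 0 0 0 0; -0.5 0 0 0 0 0; -0.5 0 0 0 0 0; -0.5 0 0 0 0 0; -0.4 0 0 0 0 0; -0.2 0 0 0 0 0; 0 0 0 0 0 0",
)

```text
time_s: 41.75
position: [0.5883, -0.3269, 0.2145]
tcp_rot: [[-0.601, 0.799, -0.001], [0.799, 0.601, 0.0], [0.0, -0.0, -1.0]]
force: [-0.3, 0.0, -0.0]
opening: 1.001
grasp_force: 0.0
```

```bash
python3 - <<'E'
from rig import capture
import cv2
a=cv2.cvtColor(capture("top"),cv2.COLOR_RGB2BGR)
cv2.imwrite("pics/f0.png",a)
cv2.imwrite("pics/f1.png",cv2.resize(a[110:240,125:395],None,fx=2.96,fy=2.96,interpolation=cv2.INTER_CUBIC))
b=cv2.cvtColor(capture("scene"),cv2.COLOR_RGB2BGR)
cv2.imwrite("pics/f2.png",cv2.resize(b[120:280,130:330],None,fx=3.5,fy=3.5,interpolation=cv2.INTER_CUBIC))
E
```

```text
(no output)
```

View pics/f1.png

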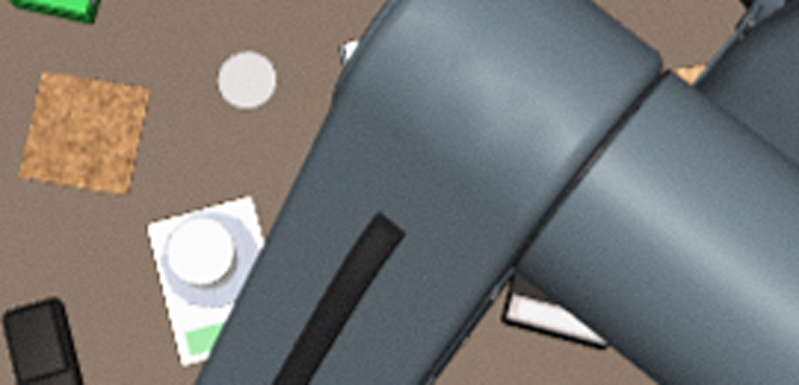

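View pics/f2.png

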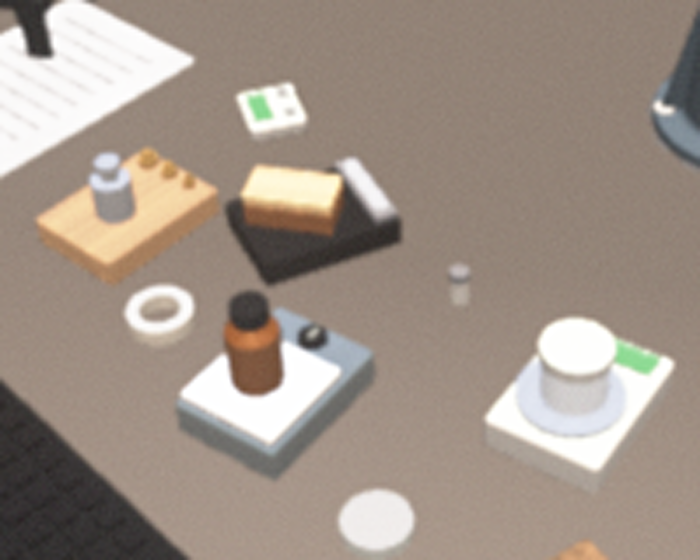

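All four are upright on their places. Top-face centres in the scene crop are box (293,190), weight (107,162), bottle (247,306) and jar (577,345). I'll check these numerically.

```bash
python3 - <<'E'
from h import *
for n,q,z,t in(("box",(293,190),.066,(.4687,-.1662)),("weight",(107,162),.092,(.5937,-.2854)),("bottle",(247,306),.129,(.6269,.0012)),("jar",(577,345),.099,(.4490,.180))):
    p=ray("scene",(130+(q[0]+.5)/3.5-.5,120+(q[1]+.5)/3.5-.5),z);print(n,p.round(4),((p[:2]-t)*1000).round(1))
print("jar top",crop(200,252,.099))
E
```

```text
box [ 0.4713 -0.1598  0.066 ] [2.6 6.4]
weight [ 0.5916 -0.2808  0.092 ] [-2.1  4.6]
bottle [ 0.6308 -0.0007  0.129 ] [ 3.9 -1.9]
jar [0.4476 0.1816 0.099 ] [-1.4  1.6]
jar top [0.446981   0.18127842 0.099     ]
```

```bash
python3 -c "
from rig import bot
print(bot.hand_in())"
```

```text
the job is handed in; nothing more can be done
None
```

The job is handed in (no verdict came back): jar on the balance, bottle on the stirrer, slide box on the reader and weight on the block, all upright, let go and measured within about 7 mm of centre, at about 42 s of the 128 s allowed.

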